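Nudge the adapter plate onto the shaker's locating pins

ROBOT

A 7-joint arm with a two-finger parallel gripper is mounted at the origin on the work surface. World frame = base frame: x ahead of the robot, y to its left, z up, the work surface at z = 0. Lengths are in m, angles in rad, forces in N, time in s.
With the tool pointing down it reaches from about 0.35 to 0.9 m from the base axis. Payload 8.1 kg.
Tool frame: the origin (TCP) lies on the centre line of the jaws, within the pads' length; the fingertips stand 19 mm ahead of it and the grasp point (between the pads) is the TCP (arm.tip_reach is the distance from the TCP to the fingertips, in m); z points along the fingers, y is the line along which they close (so a half turn about z gives the same grasp; the last joint's range is limited). The gripper opens to 92 mm and grips with 3 to 60 N. Pads are 19 mm wide; open, the fingers measure 130 mm over their backs; the gripper's body (75 mm by 190 mm) begins 47 mm behind the grasp point.
Start: joints at [-0.103, 0.434, 0.025, 1.573, -0.012, 1.134, -0.075], TCP at [0.625, -0, 0.246] pointing down, gripper open.
Joint ranges: [-2.62, 2.62], [-0.44, 2.09], [-1.27, 1.32], [0.08, 2.57], [-1.32, 4.46], [0.12, 2], [-2.74, 2.74]. Speed limits (rad/s): [2.22, 2.22, 3.01, 3.01, 3.14, 3.14, 3.14].

INTERFACE

Orientations are given as a rotation vector (axis times angle).
In Python, from cell import arm gives the robot as it stands.
- The arm moves only by the tool arm_command, never from a script. Its argument "targets" is a list that holds one entry, the list of rows, each a list of 6 numbers: the shift along the tool's x, y, z in m, then the turn, a rotation vector about the tool's x, y, z in rad. A call has 1 to 10 rows; each row shifts and turns the commanded pose from where the row before left it, along the tool's axes as they then stand; what a row does not reach is not made up. A row lasts 1/8 s, in which the tool goes at most 62.5 mm and 10.7 degrees, less where a joint would pass 70% of its speed; a pose out of reach is approached as far as the arm can. A call with a gripper value outside its range is refused whole. "jaw" is the finger opening in m, from 0 to 0.0918, set as the call begins (left out, the last holds). The fingers move at their own pace and stop on an object; "newtons" is the grip in N (left out, the last holds). Time passes only in rows, so rows that do not move let the fingers close. It gives the time, the measured TCP pose, the force, the opening and the grip force at its end, in the units of the state.
- arm.observe(): the state, without advancing time (a new reading comes with each control period).
- arm.get_image(name): name is "scene" or "side" or "wrist"; returns a dict with "pixels" (480x640x3 uint8, red, green, blue), "z_map" (480x640 float32, m along the optical axis (not along the pixel's ray), 0 where there is no reading), "fx", "fy", "cx", "cy" (pixels), "dist" ([k1, k2, p1, p2, k3] as OpenCV has them; the pictures are not rectified), "xyz" and "rotation" of the camera in the world; the wrist camera has in their place "T_tool_cam" (4x4, takes a point from camera to tool coordinates, whose origin is the TCP and whose axes are the flange's). Camera axes: x right, y down, z forward; pixel columns grow to the right and rows downward; lengths in m; the calibration is good to about 2 mm. A picture is of the moment at which its call begins: read the wrist's pose just before it.
- arm.sign_off(): hands the job in; it is judged then, once.
The state is a dict: "clock": time; "joints": joint angles; "dq": joint speeds; "joint_efforts": joint torques, N m; "position": TCP position; "ee_rot": TCP orientation; "force": force on the tool from outside, world axes, zero at the start; "ft_torque": the same for the moment, N m; "width": opening from 0.0 (shut) to 1.0 (fully open); "gripper_force": force on a finger pad.
Only numpy, scipy, OpenCV 4.12 (cv2) and the standard library are available. Lean on these libraries where they do the work, as an engineer would, in place of code of your own. Each camera call takes 0.05 s, during which the arm holds its last target. There are 200 camera calls.

TASK

The aluminium tube adapter plate was set down crookedly on the blue shaker and rides on top of its two locating pins. With the fingertips, push it sideways by its edges, without picking it up or tipping it up, until both brass-rimmed holes drop over the pins and the plate lies flat on the deck inside the white corner marks; then move the hand clear. Leave the vials, racks, bottles and boxes around it where they are.

Things in the scene. Friction and masses are not known exactly. Their poses are not given: they have to be found in the camera images.
- plate: silver aluminium tube adapter plate, 110 (its x) x 150 (its y) x 10 mm thick, about 0.45 kg, rows of blind black wells, two brass-rimmed 13 mm through holes. Origin: centre of its underside, z up. At the start it lies on the tops of both pins, one corner on the deck, leaning up to 6 degrees: its lower edges are then 0 to 15 mm above the deck. It slides under a few newtons
- shaker: blue plate shaker, fixed, 260 (its x) x 420 (its y) mm. Flat dark deck 50 mm above the table (x -118 to 118, y -197 to 137 mm); console with green screen at its +y end (y 143 to 201), 19 mm above the deck. White corner marks on the deck frame the seated plate with 2 mm to spare. Origin: centre of its underside, on the table
- nest (a point): point on the deck's top surface, centre of the corner marks: the plate's origin comes here when seated, with the plate's x and y axes along this point's (the shaker's) x and y axes
- pin0 (a point): foot, at deck level, of the first steel locating pin: 10 mm diameter, round-topped, 7 mm high; at x +22, y +42 mm from nest; at first hidden under the plate
- pin1 (a point): foot of the second, equal pin, at x -22, y -42 mm from nest
- hole0 (a point): centre, on the plate's underside, of the 13 mm hole that belongs over pin0 (at x +22, y +42 mm from the plate's origin)
- hole1 (a point): the same for the hole that belongs over pin1 (at x -22, y -42 mm)
- green_rack: green tube rack, 90 x 180 mm, 44 mm high with its white-capped tubes; origin: centre of its underside. A bystander
- blue_rack: blue tube rack, 90 x 180 mm, 44 mm high with a few tubes; origin: centre of its underside. A bystander
- drink: blue drinking bottle, 66 mm across, 190 mm high; origin: centre of its underside. A bystander
- tip_box: clear box of white pipette tips, 85 x 125 mm, 52 mm high; origin: centre of its underside. A bystander
- vial_a: small amber vial with a white cap, 26 mm across, 45 mm high, standing on the shaker's deck near its -y end; origin: centre of its underside. A bystander
- vial_b: small amber vial with a red cap, 26 mm across, 45 mm high, standing on the shaker's deck near its -y end; origin: centre of its underside. A bystander
There are look-alikes about, which are no part of the job. What is meant by the plate is not green or orange, and is the larger of those in its own colour.

How it is judged:
By the outcome, as a careful person would: the job done as asked, in the order asked, and still so for the second after the job is handed in, with the robot touching nothing.
It also fails if it takes over 61 s, if anything falls off the work surface, if the arm or the gripper's body presses on something with over 40 N, if the wrist force passes 120 N, or if a joint passes its speed limit or range.

## Working session

There is one attempt and no reset: what is moved stays moved. The work goes in short steps, Python scripts to look and compute and a tool call to move; the robot and the scene stay as the last step left them, time stands still between calls to the robot, and variables do not carry over. Pictures are saved under pics/ and viewed, at most 10 in all, crops included, and the job is handed in when it is done.

Besides the shell and the picture viewer there is one more tool, called after ">>>" by a JSON object that holds its "fn" and its "kwargs", one argument or row to a line. arm_command: Moves the arm, as the interface text tells. Its arguments: {"type":"object","properties":{"targets":{"type":"array","items":{"type":"array","items":{"type":"array","items":{"type":"number"}}}},"jaw":{"type":"number"},"newtons":{"type":"number"}},"required":["targets"]}

```bash
mkdir -p pics && ls && cat > h.py <<'E'
import numpy as np, cv2
from cell import arm
from scipy.spatial.transform import Rotation as R
def cam(name):
    s=arm.observe(); im=arm.get_image(name)
    if name=="wrist":
        T=np.eye(4); T[:3,:3]=R.from_rotvec(s["ee_rot"]).as_matrix() if np.size(s["ee_rot"])==3 else np.array(s["ee_rot"]); T[:3,3]=s["position"]
        T=T@np.array(im["T_tool_cam"])
    else:
        T=np.eye(4); r=np.array(im["rotation"]); T[:3,:3]=r if r.shape==(3,3) else R.from_rotvec(r).as_matrix(); T[:3,3]=im["xyz"]
    K=np.array([[im["fx"],0,im["cx"]],[0,im["fy"],im["cy"]],[0,0,1.]])
    return im["pixels"],im["z_map"],K,np.array(im["dist"],float),T
def ray(uv,K,d,T):
    p=cv2.undistortPoints(np.array(uv,float).reshape(-1,1,2),K,d).reshape(-1,2)
    return np.c_[p,np.ones(len(p))]
def atz(uv,z,K,d,T):
    r=ray(uv,K,d,T)@T[:3,:3].T; return T[:3,3]+r*((z-T[2,3])/r[:,2])[:,None]
def depth(uv,zm,K,d,T):
    r=ray(uv,K,d,T); z=np.array([zm[int(round(v)),int(round(u))] for u,v in uv]); return (r*z[:,None])@T[:3,:3].T+T[:3,3]
def cloud(zm,K,d,T):
    v,u=np.mgrid[:480,:640]; r=ray(np.c_[u.ravel(),v.ravel()],K,d,T)
    return ((r*zm.reshape(-1,1))@T[:3,:3].T+T[:3,3]).reshape(480,640,3)
def project(P,K,d,T):
    Ti=np.linalg.inv(T); return cv2.projectPoints(np.array(P,float).reshape(-1,3),cv2.Rodrigues(Ti[:3,:3])[0],Ti[:3,3],K,d)[0].reshape(-1,2)
def save(n,px): cv2.imwrite(f"pics/{n}.png",px[:,:,::-1])
E
python3 - <<'E'
from h import *
s=arm.observe(); print(s, arm.tip_reach)
for n in("scene","wrist"):
    px,zm,K,d,T=cam(n); save(n+"0",px); print(n,T.round(3).tolist(),K[0,0])
    np.savez(f"pics/{n}0.npz",px=px,zm=zm,K=K,d=d,T=T)
E
```

```text
pics
{'clock': 0.0, 'joints': array([-0.10258007,  0.43522497,  0.02494985,  1.57410323, -0.01158276,
        1.13399182, -0.07511943]), 'dq': array([-0.0005114 , -0.00061588,  0.00045888,  0.00013573,  0.00062174,
       -0.00117864,  0.00144066]), 'joint_efforts': array([ 3.89017032e-04, -6.67853522e+01,  9.84863900e-01, -3.14464223e+01,
       -6.05165795e-02,  4.27553023e-02,  1.12382318e-04]), 'position': array([ 6.24515541e-01, -5.95598918e-05,  2.44941077e-01]), 'ee_rot': array([-2.22081786e+00, -2.22063809e+00,  1.91555997e-03]), 'force': array([-0.54729597,  1.07653652, -0.67910372]), 'ft_torque': array([-0.03706934, -0.03559181,  0.01341164]), 'gripper_force': 0.0, 'width': 1.000098830748105} 0.019
scene [[0.698, 0.559, -0.447, 1.071], [0.716, -0.533, 0.451, -0.609], [0.014, -0.635, -0.772, 1.092], [0.0, 0.0, 0.0, 1.0]] 558.3475809091652
wrist [[1.0, 0.001, -0.001, 0.626], [0.001, -0.954, -0.3, 0.08], [-0.001, 0.3, -0.954, 0.383], [0.0, 0.0, 0.0, 1.0]] 348.0626012387176
```

View pics/scene0.png

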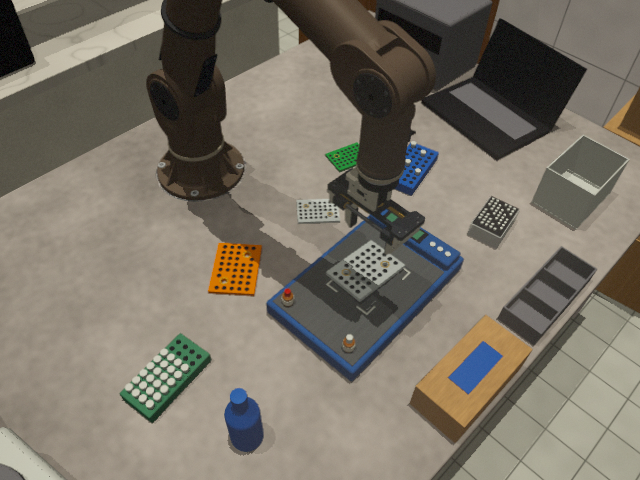

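View pics/wrist0.png

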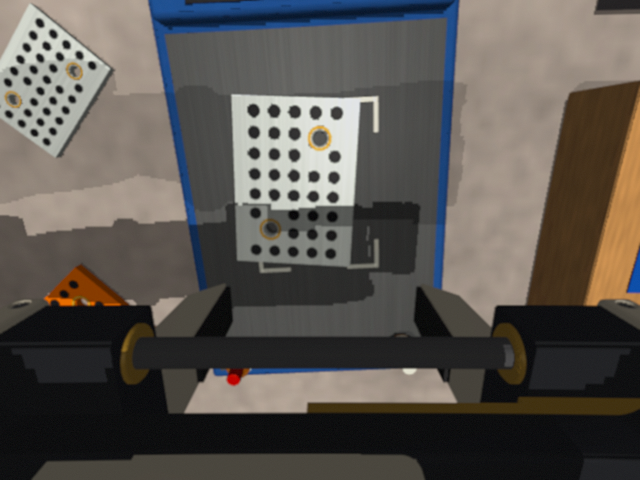

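The wrist view shows the plate with corners near (232,94), (360,98), (351,268) and (237,262), and its brass holes at (319,138) and (270,229). The white marks are at (377,98), (377,266) and (262,268). The plate must move about +x (right in the image) and slightly −y.

```bash
python3 - <<'E'
from h import *
f=np.load("pics/wrist0.npz");px,zm,K,d,T=[f[k] for k in("px","zm","K","d","T")]
c=px[80:285,150:470]; save("crop0",cv2.resize(c,None,fx=2.5,fy=2.5,interpolation=cv2.INTER_CUBIC))
C=cloud(zm,K,d,T)
# deck
g=px.astype(int); 
m=np.zeros((480,640),bool); m[90:270,225:365]=1
m&=(g.min(2)>100)&(C[...,2]>.055)&(C[...,2]<.09)
P=C[m]; 
for _ in range(3):
    A=np.c_[P[:,:2],np.ones(len(P))]; k=np.linalg.lstsq(A,P[:,2],rcond=None)[0]; r=P[:,2]-A@k; P=P[abs(r)<2.5*r.std()]
print("plate plane",k,r.std(),len(P))
print("deck z",[C[v,u] .round(4).tolist() for u,v in((200,100),(420,100),(200,180),(420,180),(400,270))])
print("holes",depth([(319,138),(270,229)],zm,K,d,T).round(4).tolist())
print("marks",atz([(377,97),(378,267),(262,268)],.05,K,d,T).round(4).tolist())
# plate corners on plane
r=ray([(232,94),(360,98),(351,268),(237,262)],K,d,T)@T[:3,:3].T
o=T[:3,3]; t=(k[0]*o[0]+k[1]*o[1]+k[2]-o[2])/(r[:,2]-k[0]*r[:,0]-k[1]*r[:,1]); print("corn",(o+r*t[:,None]).round(4).tolist())
# blue deck edges left/right
blue=(g[...,2]>g[...,0]+50)&(g[...,2]>90)
for v in(60,120,180,240,280):
    us=np.where(blue[v,140:470])[0]+140; 
    L=us[us<300].max()+.5; Rr=us[us>330].min()-.5
    print(v,atz([(L,v),(Rr,v)],.05,K,d,T)[:,:2].round(4).tolist())
E
```

```text
plate plane [ 0.0652297  -0.03015643  0.02605362] 0.0006901775489184384 14332
deck z [[0.5166, 0.1082, 0.0484], [0.7119, 0.1086, 0.0476], [0.509, 0.0379, 0.0484], [0.7176, 0.0384, 0.0495], [0.7049, -0.0532, 0.0496]]
holes [[0.6221, 0.0764, 0.0495], [0.5733, -0.01, 0.049]]
marks [[0.6733, 0.1109, 0.05], [0.6822, -0.0498, 0.05], [0.5634, -0.0511, 0.05]]
corn [[0.5477, 0.1122, 0.0584], [0.6568, 0.1087, 0.0656], [0.6529, -0.043, 0.0699], [0.5416, -0.0398, 0.0626]]
60 [[0.4938, 0.1393], [0.7293, 0.1398]]
120 [[0.4961, 0.0913], [0.732, 0.0917]]
180 [[0.4987, 0.0381], [0.7349, 0.0385]]Traceback (most recent call last):
  File "<stdin>", line 23, in <module>
    return umr_maximum(a, axis, None, out, keepdims, initial, where)
ValueError: zero-size array to reduction operation maximum which has no identity
```

View pics/crop0.png

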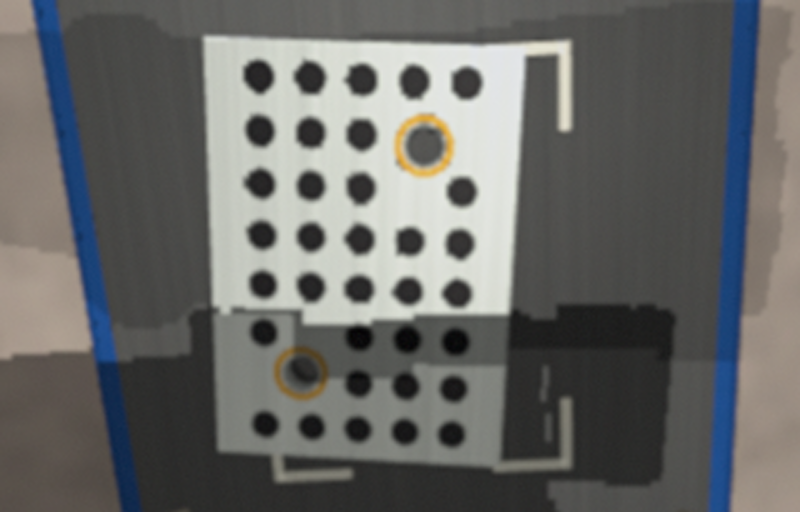

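The crop gives sharper mark corners: outer TR (378,96), BR (379,267) and BL (261,272.5). The shaker is yawed about +3° and the plate about −1.5°. I'll fit both frames next.

```bash
python3 - <<'E'
from h import *
from scipy.optimize import least_squares
f=np.load("pics/wrist0.npz");px,zm,K,d,T=[f[k] for k in("px","zm","K","d","T")]
up=lambda l:[(150+(u+.5)/2.5-.5,80+(v+.5)/2.5-.5) for u,v in l]
M=atz(up([(571,41),(572,468),(277,482)]),.05,K,d,T)[:,:2]
print("marks",M.round(4).tolist(),np.linalg.norm(M[0]-M[1]),np.linalg.norm(M[1]-M[2]))
def fit(loc,W):
    def fn(p):
        c,s=np.cos(p[2]),np.sin(p[2]); return (np.array(loc)@np.array([[c,s],[-s,c]])+p[:2]-W).ravel()
    r=least_squares(fn,[.6,.03,0]); return r.x,r.fun.round(4)
w=np.linalg.norm(M[1]-M[2])/2;h=np.linalg.norm(M[0]-M[1])/2
print("nest",fit([(w,h),(w,-h),(-w,-h)],M))
k=np.array([.0652,-.0302,.02605])
def onpl(uv):
    r=ray(uv,K,d,T)@T[:3,:3].T;o=T[:3,3];t=(k[0]*o[0]+k[1]*o[1]+k[2]-o[2])/(r[:,2]-k[0]*r[:,0]-k[1]*r[:,1]); return o+r*t[:,None]
P=onpl(up([(204,37),(525,45),(501,467),(217,452)]))
H=onpl(up([(424,145),(301,372)]))
print(P.round(4).tolist(),H.round(4).tolist())
print("plate(top)",fit([(-.055,.075),(.055,.075),(.055,-.075),(-.055,-.075),(.022,.042),(-.022,-.042)],np.r_[P,H][:,:2]))
E
```

```text
marks [[0.6742, 0.1116], [0.6827, -0.0497], [0.5616, -0.056]] 0.16150666565426156 0.12121944989583294
nest (array([0.61790879, 0.02780289, 0.05245942]), array([-0., -0.,  0., -0.,  0.,  0.]))
[[0.547, 0.1119, 0.0583], [0.6565, 0.1089, 0.0656], [0.652, -0.0415, 0.0698], [0.5412, -0.0383, 0.0625]] [[0.6225, 0.0768, 0.0643], [0.5757, -0.0055, 0.0638]]
plate(top) (array([ 0.59916263,  0.03539082, -0.03251356]), array([-0.0004,  0.0003,  0.    , -0.0004, -0.0003,  0.0002,  0.0005,
        0.0005,  0.    , -0.0002,  0.0001, -0.0004]))
```

>>> {"fn": "arm_command", "kwargs": {
  "targets": [
    [[0.008,-0.036,0.03,0,0,0],[0.008,-0.036,0.03,0,0,0],[0.007,-0.035,0.03,0,0,0],[0,0,0,0,0,0.17],[0,0,0,0,0,0.17],[0,0,0,0,0,0.17],[0,0,0,0,0,0.17],[0,0,0,0,0,0.17],[0,0,0,0,0,0.17],[0,0,0,0,0,0.17]]
  ],
  "jaw": 0.0918
}}

```text
clock: 1.35
position: [0.5177, 0.0229, 0.1555]
ee_rot: [3.086, 0.586, -0.001]
force: [0.4, 0.4, 0.3]
width: 1.0
gripper_force: 0.0
```

>>> {"fn": "arm_command", "kwargs": {
  "targets": [
    [[0,0,0,0,0,0.17],[0,0,0,0,0,0.158],[0,0,0,0,0,0],[0,0,0,0,0,0],[0,0,0,0,0,0]]
  ]
}}

```text
clock: 1.98
position: [0.518, 0.0229, 0.1557]
ee_rot: [-3.14, -0.086, 0.0]
force: [-0.1, 0.2, 0.3]
width: 1.0
gripper_force: 0.0
```

```bash
cat >> h.py <<'E'
N=np.array([.6179,.0278]); YAW=.0525
def tools(px=True):
    s=arm.observe(); r=R.from_rotvec(s["ee_rot"]).as_matrix(); q=s["position"]
    c,n=np.cos(YAW),np.sin(YAW); loc=np.array([[c,n],[-n,c]])@(q[:2]-N)
    print("t",round(s["clock"],2),"local mm",(loc*1e3).round(1),"tipz",round((q[2]-arm.tip_reach)*1e3,1),"yaw-shaker(tool x)",round(np.arctan2(r[1,0],r[0,0])-YAW,4),"tilt",r[:2,2].round(4),"F",np.round(s["force"],1),"j7",round(s["joints"][6],2))
E
python3 - <<'E'
from h import *
tools()
px,zm,K,d,T=cam("wrist"); save("wrist1",px); np.savez("pics/wrist1.npz",px=px,zm=zm,K=K,d=d,T=T)
E
```

```text
t 1.98 local mm [-100.1    0.4] tipz 136.7 yaw-shaker(tool x) 0.0022 tilt [-0.0001  0.0001] F [-0.1  0.2  0.3] j7 -1.48
```

View pics/wrist1.png

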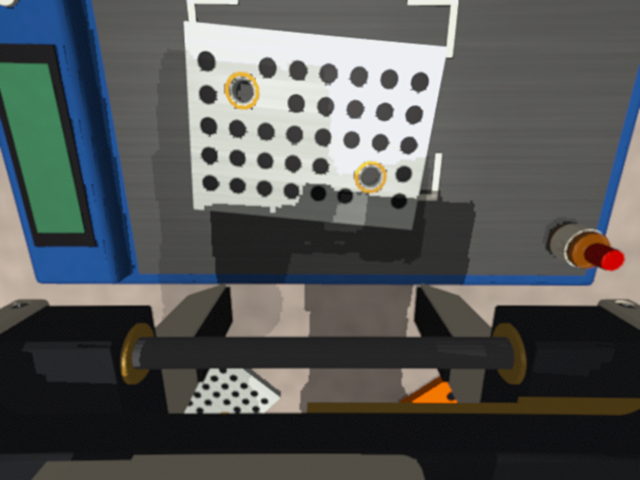

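The plate is ahead of the fingers (near edge around rows 208–228), with the red-capped vial well off to the right at (590,250). I'll descend next to the edge.

>>> {"fn": "arm_command", "kwargs": {
  "targets": [
    [[0,0,0.03,0,0,0],[0,0,0.03,0,0,0],[0,0,0.015,0,0,0],[0,0,0.008,0,0,0],[0,0,0,0,0,0],[0,0,0,0,0,0]]
  ]
}}

```text
clock: 2.78
position: [0.5186, 0.023, 0.0735]
ee_rot: [-3.14, -0.083, -0.002]
force: [-0.0, -0.1, 0.5]
width: 1.001
gripper_force: 0.0
```

>>> {"fn": "arm_command", "kwargs": {
  "targets": [
    [[0.004,0,0,0,0,0],[0.004,0,0,0,0,0],[0.003,0,0,0,0,0],[0.003,0,0,0,0,0],[0.003,0,0,0,0,0],[0.003,0,0,0,0,0],[0,0,0,0,0,0]]
  ]
}}

```text
clock: 3.65
position: [0.5383, 0.0238, 0.0727]
ee_rot: [3.14, 0.082, 0.0]
force: [-1.5, -0.8, 1.2]
width: 1.0
gripper_force: 0.9
```

```bash
python3 - <<'E'
from h import *
tools()
px,zm,K,d,T=cam("wrist"); save("wrist2",px); np.savez("pics/wrist2.npz",px=px,zm=zm,K=K,d=d,T=T)
E
```

```text
t 3.65 local mm [-79.7   0.1] tipz 53.7 yaw-shaker(tool x) -0.0 tilt [ 0.0003 -0.0003] F [-1.5 -0.8  1.2] j7 -1.42
```

View pics/wrist2.png

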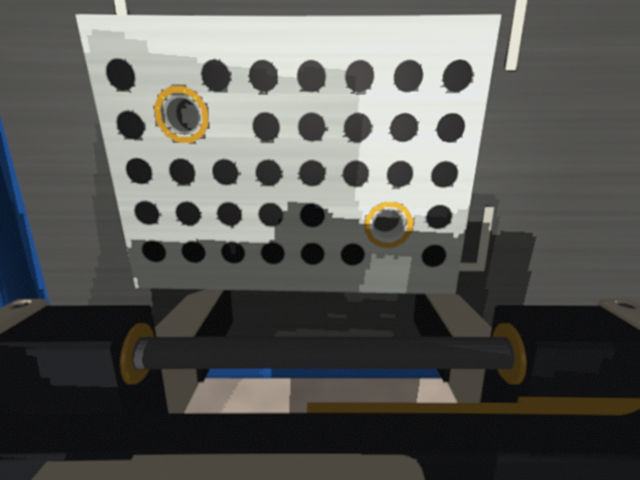

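The plate is now square to the hand (near edge level at row ~290). I'll keep pushing along the shaker's x.

>>> {"fn": "arm_command", "kwargs": {
  "targets": [
    [[0.003,0,0,0,0,0],[0.003,0,0,0,0,0],[0.003,0,0,0,0,0],[0.003,0,0,0,0,0],[0.002,0,0,0,0,0],[0,0,0,0,0,0]]
  ]
}}

```text
clock: 4.45
position: [0.5505, 0.025, 0.0725]
ee_rot: [-3.14, -0.083, 0.005]
force: [-7.8, -0.9, 4.9]
width: 0.999
gripper_force: 3.7
```

```bash
cat >> h.py <<'E'
def holes(px,zm,K,d,T,near=None):
    """brass rings -> centres in shaker frame (mm) on the top plane, plus plate-plane slopes"""
    C=cloud(zm,K,d,T); c,n=np.cos(YAW),np.sin(YAW); M=np.array([[c,n],[-n,c]])
    L=(C[...,:2]-N)@M.T
    inb=(abs(L[...,0])<.09)&(abs(L[...,1])<.1)&(C[...,2]>.053)&(C[...,2]<.085)
    g=px.astype(int); br=inb&(g[...,0]>g[...,2]+50)&(g[...,0]>90)
    nl,lab,st,_=cv2.connectedComponentsWithStats(cv2.dilate(br.astype(np.uint8),np.ones((3,3))))
    out=[]
    for i in np.argsort(-st[1:,4])[:2]+1:
        v,u=np.where((lab==i)&br); e=cv2.fitEllipse(cv2.convexHull(np.c_[u,v].astype(np.float32)))
        z=np.median(C[...,2][(lab==i)&br]); p=atz([e[0]],z,K,d,T)[0]
        out.append(np.r_[M@(p[:2]-N),z]*1e3); print("ring px",np.round(e[0],1),"n",st[i,4],"local",out[-1].round(1))
    w=inb&(g.min(2)>90)&(C[...,2]>.056); P=np.c_[L[w],C[...,2][w]]
    A=np.c_[P[:,:2],np.ones(len(P))]; k=np.linalg.lstsq(A,P[:,2],rcond=None)[0]; print("plane",k.round(4),"std",(P[:,2]-A@k).std().round(4))
    h=sorted(out,key=lambda o:-o[1]); a=h[0]-h[1]; print("centre",((h[0]+h[1])/2).round(1),"yaw deg",np.degrees(np.arctan2(a[1],a[0])-np.arctan2(84,44)).round(2),"sep",np.hypot(*a[:2]).round(1))
E
python3 - <<'E'
from h import *
tools()
w=cam("wrist"); save("wrist3",w[0]); 
holes(*w)
E
```

```text
t 4.45 local mm [-67.4   0.7] tipz 53.5 yaw-shaker(tool x) 0.0006 tilt [-0.003   0.0003] F [-7.8 -0.9  4.9] j7 -1.42
ring px [178.8 116.2] n 1504 local [21.3 55.7 65.3]
ring px [389.2 221.5] n 636 local [-20.5 -28.7  65.5]
plane [ 0.0718 -0.0344  0.0654] std 0.0007
centre [ 0.4 13.5 65.4] yaw deg 1.27 sep 94.2
```

View pics/wrist3.png

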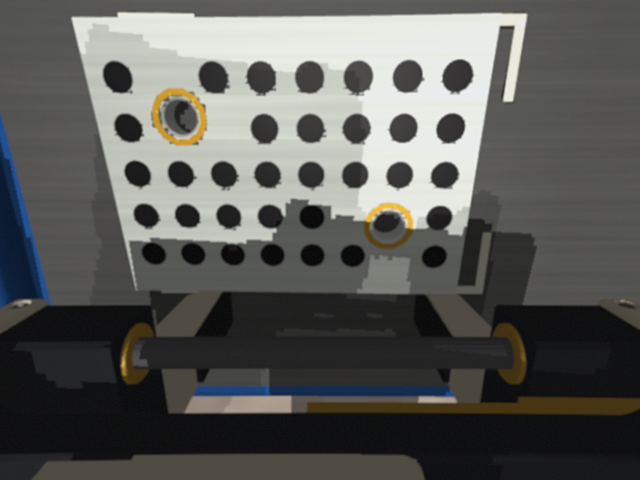

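The marks at right, (525,14) and (483,290), show that x is nearly right and that y is still about 10 mm off toward the console. I'll calibrate this view against the marks.

```bash
python3 - <<'E'
from h import *
px,zm,K,d,T=cam("wrist")
c,n=np.cos(YAW),np.sin(YAW); M=np.array([[c,n],[-n,c]])
print(((atz([(526,14),(483,291)],.05,K,d,T)[:,:2]-N)@M.T*1e3).round(1), "expect (60.6,-80.7),(-60.6,-80.7)")
# plate right edge and near/far edges on top plane
k=[.0718,-.0344,.0654]
C=cloud(zm,K,d,T)
for u,v in((494,60),(470,200),(458,285),(300,18),(300,288)):
    q=C[v,u]; print((u,v),(M@(q[:2]-N)*1e3).round(1),q[2].round(4))
E
```

```text
[[ 59.7 -80.2]
 [-60.1 -80.8]] expect (60.6,-80.7),(-60.6,-80.7)
(494, 60) [ 43.8 -70.4] 0.0498
(470, 200) [-11.  -61.3] 0.0665
(458, 285) [-57.5 -68.5] 0.0487
(300, 18) [53.5  7.8] 0.0693
(300, 288) [-53.8  10.3] 0.0607
```

>>> {"fn": "arm_command", "kwargs": {
  "targets": [
    [[-0.012,0,0,0,0,0],[0,0,-0.035,0,0,0],[0,0,-0.035,0,0,0],[0.026,-0.037,0,0,0,0],[0.026,-0.037,0,0,0,0],[0.026,-0.036,0,0,0,0],[0,0,0,0,0,-0.1745],[0,0,0,0,0,-0.1745],[0,0,0,0,0,-0.1745],[0,0,0,0,0,-0.1745]]
  ],
  "jaw": 0.06
}}

```text
clock: 5.8
position: [0.6122, 0.1386, 0.1429]
ee_rot: [-2.919, -1.161, -0.002]
force: [0.1, -0.6, -0.8]
width: 0.653
gripper_force: 0.0
```

>>> {"fn": "arm_command", "kwargs": {
  "targets": [
    [[0,0,0,0,0,-0.1745],[0,0,0,0,0,-0.1745],[0,0,0,0,0,-0.1745],[0,0,0,0,0,-0.1745],[0,0,0,0,0,-0.1745],[0,0,0,0,0,0],[0,0,0,0,0,0]]
  ]
}}

```text
clock: 6.68
position: [0.6122, 0.1382, 0.1428]
ee_rot: [2.167, 2.275, 0.001]
force: [-0.6, 0.2, -0.0]
width: 0.654
gripper_force: 0.0
```

```bash
python3 - <<'E'
from h import *
tools()
w=cam("scene"); holes(*w)
E
```

```text
t 6.67 local mm [1.000e-01 1.106e+02] tipz 123.8 yaw-shaker(tool x) 1.567 tilt [0.0005 0.0003] F [-0.6  0.2 -0. ] j7 -0.3
ring px [354. 276.] n 80 local [-24.  -26.8  67.1]Traceback (most recent call last):
  File "<stdin>", line 3, in <module>
  File "h.py", line 40, in holes
    v,u=np.where((lab==i)&br); e=cv2.fitEllipse(cv2.convexHull(np.c_[u,v].astype(np.float32)))
                                 ~~~~~~~~~~~~~~^^^^^^^^^^^^^^^^^^^^^^^^^^^^^^^^^^^^^^^^^^^^^^^
cv2.error: OpenCV(4.12.0) /io/opencv/modules/imgproc/src/shapedescr.cpp:361: error: (-201:Incorrect size of input array) There should be at least 5 points to fit the ellipse in function 'fitEllipseNoDirect'
```

>>> {"fn": "arm_command", "kwargs": {
  "targets": [
    [[0,0,0.03,0,0,0],[0,0,0.025,0,0,0],[0,0,0.01,0,0,0],[0,0,0.005,0,0,0],[0,0,0,0,0,0],[-0.003,0,0,0,0,0],[-0.003,0,0,0,0,0],[-0.003,0,0,0,0,0],[0,0,0,0,0,0]]
  ]
}}

```text
clock: 7.85
position: [0.6127, 0.1287, 0.0729]
ee_rot: [2.163, 2.278, 0.0]
force: [0.8, 0.2, -0.2]
width: 0.651
gripper_force: 0.0
```

>>> {"fn": "arm_command", "kwargs": {
  "targets": [
    [[-0.003,0,0,0,0,0],[-0.003,0,0,0,0,0],[-0.002,0,0,0,0,0],[-0.002,0,0,0,0,0],[0,0,0,0,0,0]]
  ]
}}

```text
clock: 8.48
position: [0.6131, 0.1178, 0.0726]
ee_rot: [2.163, 2.277, -0.002]
force: [0.8, 0.7, -0.1]
width: 0.66
gripper_force: 0.0
```

```bash
python3 - <<'E'
from h import *
tools()
a=cam("scene")[0]; b=cam("side")[0]
save("pair",np.hstack([cv2.resize(a[220:330,290:430],(400,314),interpolation=cv2.INTER_CUBIC),cv2.resize(b,(400,314))]))
E
```

```text
t 8.47 local mm [-0.  90.1] tipz 53.6 yaw-shaker(tool x) 1.5696 tilt [-0.0002 -0.0012] F [ 0.8  0.7 -0.1] j7 -0.28
```

View pics/pair.png

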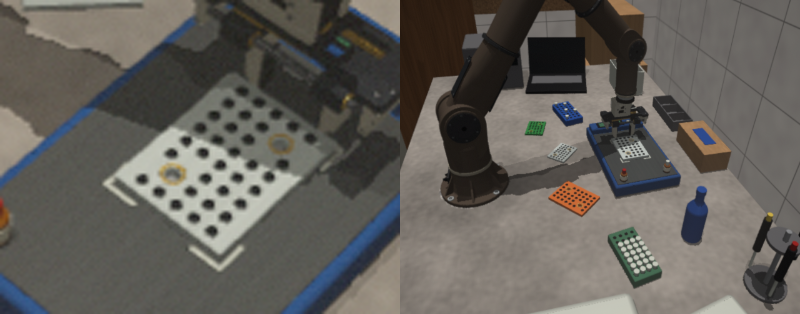

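The scene crop (left) shows the plate just inside the two −y marks, with a gap still open there. The brass rings are at scene pixels (350.5,281) and (388,271). I'll get numbers from these.

```bash
cat >> h.py <<'E'
def scene_plate(rings):
    px,zm,K,d,T=cam("scene"); C=cloud(zm,K,d,T); c,n=np.cos(YAW),np.sin(YAW); M=np.array([[c,n],[-n,c]]); L=(C[...,:2]-N)@M.T
    g=px.astype(int); w=(abs(L[...,0])<.05)&(abs(L[...,1])<.065)&(C[...,2]>.054)&(C[...,2]<.09)&(g.min(2)>60)
    P=np.c_[L[w],C[...,2][w]]
    for _ in range(3):
        A=np.c_[P[:,:2],np.ones(len(P))];k=np.linalg.lstsq(A,P[:,2],rcond=None)[0];r=P[:,2]-A@k;P=P[abs(r)<2.5*r.std()]
    print("plane",k.round(4),"n",len(P),"std",r.std().round(4))
    for uv in rings: print(uv,(M@(atz([uv],k[2],K,d,T)[0,:2]-N)*1e3).round(1))
    c4=[(60.6,-80.7),(-60.6,-80.7),(60.6,80.7)]
    print("marks px expected",project([np.r_[M.T@(np.array(q)/1e3)+N,.05] for q in c4],K,d,T).round(1).tolist())
    return px
E
python3 - <<'E'
from h import *
px=scene_plate([(350.5,281),(388,271)])
save("sc2",cv2.resize(px[225:320,310:425],None,fx=6,fy=6,interpolation=cv2.INTER_CUBIC))
E
```

```text
plane [-0.0031 -0.0011  0.0607] n 1687 std 0.0019
(350.5, 281) [-23.5 -39.2]
(388, 271) [21.6 42.6]
marks px expected [[367.0, 316.0], [326.2, 285.4], [410.6, 273.4]]
```

View pics/sc2.png

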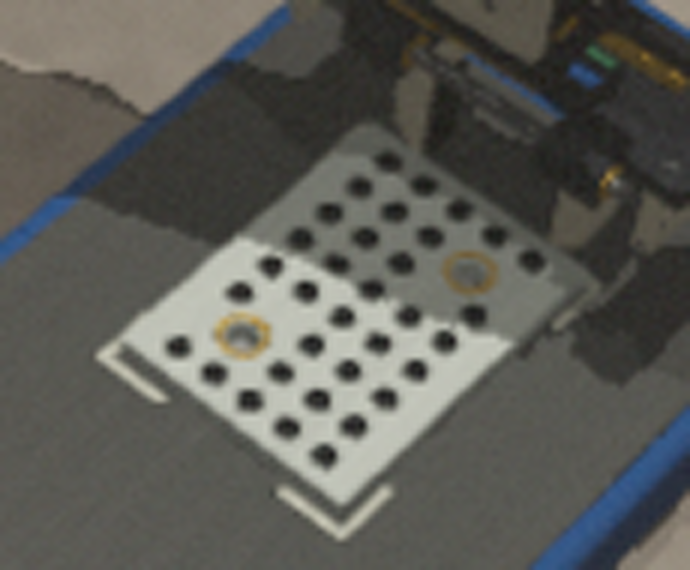

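The plane fit shows the plate flat at 60.7 mm, so it has dropped over the pins. I'll move the hand clear and check from the wrist camera.

>>> {"fn": "arm_command", "kwargs": {
  "targets": [
    [[0.005,0,0,0,0,0],[0.005,0,0,0,0,0],[0,0,-0.04,0,0,0],[0,0,-0.05,0,0,0],[-0.04,0,-0.05,0,0,0],[-0.045,0,-0.035,0,0,0],[-0.045,0,0,0,0,0],[0,0,0,0,0,0],[0,0,0,0,0,0],[0,0,0,0,0,0]]
  ]
}}

```text
clock: 9.88
position: [0.6191, 0.0021, 0.2462]
ee_rot: [-2.159, -2.281, -0.0]
force: [0.2, 0.0, 0.5]
width: 0.651
gripper_force: 0.0
```

```bash
python3 - <<'E'
from h import *
tools()
w=cam("wrist"); holes(*w); save("fin",cv2.resize(w[0][70:290,150:470],None,fx=2.5,fy=2.5,interpolation=cv2.INTER_CUBIC))
E
```

```text
t 9.88 local mm [ -0.1 -25.7] tipz 227.2 yaw-shaker(tool x) 1.5731 tilt [-0.0006  0.0008] F [0.2 0.  0.5] j7 -0.05
ring px [345.7 146.9] n 405 local [21.5 43.4 58.9]
ring px [297.9 236.3] n 260 local [-23.  -40.5  59. ]
plane [ 0.0004 -0.0016  0.0587] std 0.0007
centre [-0.8  1.4 58.9] yaw deg -0.3 sep 95.0
```

View pics/fin.png

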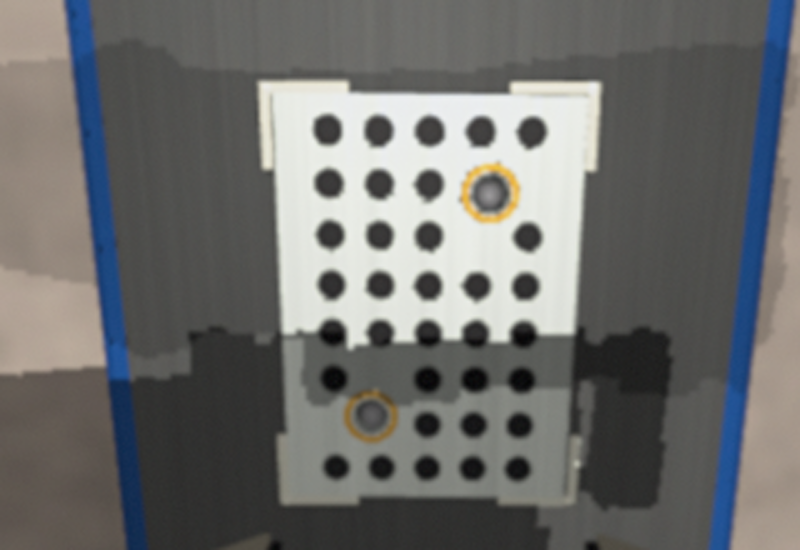

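The pins show inside both rings, at (490,193) and (371,414). The plate lies flat within all four marks and the hand is clear above.

```bash
python3 -c "from cell import arm; print(arm.sign_off())"
```

```text
the job is handed in; nothing more can be done
None
```

The plate is flat on the deck inside the four white corner marks with both holes over the pins. The hand is clear, nothing else was touched, and I handed the job in at about 10 s.

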